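# Jack up the side of a bench shaker and hold it there

### The arm

A 7-joint arm with a two-finger parallel gripper is mounted at the origin on the work surface. World frame = base frame: x ahead of the robot, y to its left, z up, the work surface at z = 0. Lengths are in mm, angles in rad, forces in N, time in s.
With the tool pointing down it reaches from about 350 to 900 mm from the base axis. Payload 19.9 kg.
Tool frame: the origin (TCP) lies on the centre line of the jaws, within the pads' length; the fingertips stand 8 mm ahead of it and the grasp point (between the pads) lies 11 mm behind it; z points along the fingers, y is the line along which they close (so a half turn about z gives the same grasp; the last joint's range is limited). The gripper opens to 85 mm and grips with 20 to 120 N. Pads are 22 mm wide; open, the fingers measure 114 mm over their backs; the gripper's body (76 mm by 85 mm) begins 54 mm behind the grasp point. The pads swing forward as they close: fully open they stand 13 mm farther back than shut.
Start: joints at [-1.331, 0.417, -0.01, 1.614, 0.005, 1.111, -0.053], TCP at [173.192, 600.505, 239.26] pointing down, gripper open.
Joint ranges: [-2.81, 2.81], [-0.39, 2.02], [-1.27, 1.25], [0.06, 2.57], [-1.19, 4.33], [0.19, 2], [-2.82, 2.82]. Speed limits (rad/s): [1.89, 1.89, 2.39, 2.39, 3.01, 3.01, 3.01].

### API

Orientations are given as a unit quaternion [w, x, y, z].
In Python, from workcell import env gives the robot as it stands.
- The arm moves only by the shell command python3 -m crank 'ROWS'. ROWS is JSON, a list of rows, each a list of 5 numbers: the shift along the tool's x, y, z in m, then the turn about the tool's z in rad, then the opening, from 0 (shut) to 1 (fully open). A call has 1 to 12 rows; each row shifts and turns the commanded pose from where the row before left it, along the tool's axes as they then stand; what a row does not reach is not made up. A row lasts 1/10 s, in which the tool goes at most 50 mm and 8.59 degrees, less where a joint would pass 70% of its speed; a pose out of reach is approached as far as the arm can. A call is refused whole if a number of a shift passes 0.05 or a number of a turn 0.15, either way. A call with a gripper value outside its range is refused whole. The fingers move at their own pace and stop on an object; the grip force is fixed at half the most. Time passes only in rows, so rows that do not move let the fingers close. It gives the time, the measured TCP pose, the force, the opening and the grip force at its end, in the units of the state.
- env.get_obs(): the state, without advancing time (a new reading comes with each control period).
- env.grab_frame(name): name is "side" or "top"; returns the picture (400x640x3 uint8, blue, green, red); there is no depth.
- env.camera_params(name): a dict with "camera_matrix" (3x3 intrinsics, pixels), "R" (3x3) and "t" (3): a world point X has camera coordinates R X + t. Camera axes: x right, y down, z forward; pixel columns grow to the right and rows downward; lengths in mm; the calibration is good to about 2 mm. A picture is of the moment at which its call begins. camera_params takes no time and is no camera call.
- env.finish_job(): hands the job in; it is judged then, once.
The state is a dict: "t": time; "q": joint angles; "dq": joint speeds; "joint_efforts": joint torques, N m; "position": TCP position; "ee_rot": TCP orientation; "contact_force": force on the tool from outside, world axes, zero at the start; "ft_torque": the same for the moment, N m; "grip_width": opening from 0.0 (shut) to 1.0 (fully open); "grip_force": force on a finger pad.
Only numpy, scipy, OpenCV 4.12 (cv2) and the standard library are available. Lean on these libraries where they do the work, as an engineer would, in place of code of your own. Each camera call takes 0.05 s, during which the arm holds its last target. There are 200 camera calls.

### The job

One side of the laboratory shaker has to come up so that its levelling feet can be changed. Take the plain round rubber pad out of the parts box and seat it flat in the cup of the jack's saddle, then carry the jack over and stand it flat on the bench with the saddle centred under the shaker's lift lug, the single steel tab on its side with a round stud marking the spot. Pump the jack's handle through full strokes until both feet on that side are well clear of the bench (a finger's thickness, at least 10 mm), and finish with the handle held pressed right down, without letting go; do not lift or shove the shaker by hand and leave everything else where it is.

Things in the scene. Friction and masses are not known exactly. Their poses are not given: they have to be found in the camera images.
- rubber_pad: The jack's loose protective pad: a solid, plain round black rubber puck, 30 mm in diameter and 18 mm high, 50 g, both rims chamfered (flat ends 23 mm across). Lies flat in one of the four compartments of the parts box; which one varies. Origin at the centre of its underside, z up.
- pad_center (a point): Centre of the rubber pad, 9 mm above its underside.
- parts_box: Grey plastic parts box, fixed to the bench, 170 (its x) x 220 (its y) x 40 mm high, walls and floor 5 mm thick, with a cross of dividers (tops 35 mm above the bench) making four compartments, each about 77 (x) x 102 (y) mm inside. Their centres lie at (+-41, +-53) mm in the box's frame, one part in each. Origin at the centre of the underside.
- collar: Black plastic ring, 38 mm outside, 20 mm hole, 14 mm high, in the parts box. Not needed. Origin at the centre of its underside.
- big_nut: Steel hexagon nut, 30 mm across, 16 mm high, in the parts box. Not needed. Origin at the centre of its underside.
- spare_foot: Spare levelling foot, a rubber disc 32 mm across and 12 mm high with an upright steel stem (10 mm across, top at 42 mm), in the parts box. Not needed now. Origin at the centre of its underside.
- jack: Hand ratchet toe jack, 0.9 kg, loose on the bench. x points forward to the toe, y left, z up; origin on the column axis at the underside. Base plate 6 mm thick, x -75 to 118, y +-40. Column of two cheek plates, x -38 to 26, y +-15, up to z 112, with a grey head on top. The lifting toe runs forward over the base plate to the saddle cup; the pump handle runs back and up (its end at x -240, z 145).
- jack_head (a point): Centre of the top of the jack's head, 146 mm above the jack's underside on the column axis; axes as the jack's. The head is a block 44 (x) x 26 (y) x 34 (z) mm: carry the jack by it from above, fingers on its y faces, tips not deeper than 33 mm. The centre of mass lies 8 mm in front of the axis.
- saddle (a point): Centre of the saddle cup's floor, on the lifting toe 95 mm in front of the column axis and 20 mm above the jack's underside when fully lowered. The cup is 38 mm inside, 46 mm outside, with a rim 4 mm high; the seated pad stands 14 mm out of it. Axes as the jack's.
- jack_lift (a joint): Height of the lifting toe above its lowest position, m, 0 to 0.040; 0 at the start. A spring catch holds it at about 0.0115, 0.0235 and 0.0355 as the handle comes up (three strokes in all); the handle cannot lower it. The seated pad meets the lug at about 0.018, so the third stroke, held, has the lug some 19 mm and the near feet some 15 mm up.
- jack_handle (a joint): Pump handle angle, rad: 0 = up at rest (15 degrees above level), 0.5 = fully down at its stop (14 below). A spring brings it up again when let go. A full down stroke raises the toe one catch (12 mm) and about 2 mm over; short of 0.47 it may not catch, and it must come fully up before the next. Pressing at grip_top takes about 2 N, 5 to 10 N with the shaker's weight; 20 N does no harm.
- pump_grip: The black rubber grip on the pump handle, 95 mm long, 26 mm wide, 16 mm thick; it moves with the handle. This frame's origin lies on the handle's pivot and is parallel to the jack's axes when the handle is up.
- grip_top (a point): Middle of the grip's upper face, the place to press down on: with the handle up about 187 mm behind the column axis and 134 mm above the jack's underside, fully down about 192 mm behind and 53 mm above it.
- shaker: White orbital laboratory shaker, about 5 kg, standing loose on four rubber feet: case 320 (x) x 280 (y) mm, its underside 30 mm and top 100 mm above the bench, flat aluminium platform with three clamp bars above it (top 140 mm). Origin at bench level under the middle of the case; y points out of the side that carries the lift lug.
- lift_point (a point): Centre of the flat underside of the lift lug, where the saddle goes: 56 mm above the bench, 38 mm out from the case's side. The lug is a steel tab 50 mm wide and 8 mm thick with a rounded end, reaching 63 mm out from the case, a round stud 18 mm across on its top straight above this point. Axes as the shaker's (y points outward from the shaker, so the jack comes in facing along -y).
- foot_near_1 (a point): Underside of one foot on the lug's side, 115 mm from the case's middle; at bench height at the start.
- foot_near_2 (a point): Underside of the other foot on the lug's side.
- wrench: Steel spanner 180 mm long lying flat on the bench between the jack and the parts box, 8 mm thick. Bystander.
- reagent_bottle: Amber bottle, 70 mm across, 150 mm high, standing at the back. Bystander.
- beaker: Clear beaker, 68 mm across, 75 mm high, standing on the bench. Bystander.
- handle_pivot (a point): Axis of the pump handle, 30 mm behind the jack's column axis and 84 mm above its underside; axes as the jack's. grip_top moves about it on a circle of 165 mm radius.

How it is judged (in metres and radians):
On the way, in this order (a step that is already met when the one before it is completed fails the run):
1. the rubber pad is seated in the saddle cup, released by the fingers (horizontal distance between pad_center and saddle below 0.008 m and z of pad_center in the frame of saddle between 0.005 and 0.012 m and angle between rubber_pad's own z axis and vertical below 0.1 rad and contact force between the fingers and rubber_pad below 0.2 N), for 0.2 s.
2. the jack stands flat on the bench, still lowered, its saddle with the pad under the lift point (within 15 mm) (horizontal distance between pad_center and saddle below 0.008 m and z of pad_center in the frame of saddle between 0.005 and 0.012 m and height (world z) of jack below 0.004 m and angle between jack's own z axis and vertical below 0.04 rad and horizontal distance between saddle and lift_point below 0.015 m and value of joint jack_lift below 0.005 m), for 0.2 s.
3. the jack is pumped up until the pad carries the lift lug (contact force between rubber_pad and shaker above 5 N and value of joint jack_lift above 0.015 m), for 0.1 s.
At the end, for the whole second after the job is handed in: Both feet on the lug's side over 10 mm up; robot pressing the grip (over 2 N), handle past 0.46 of 0.5 rad; the pad, seated in the cup, bears the lug (over 8 N), saddle within 20 mm of the lift point in plan; jack flat on the bench; shaker at rest, untouched by the robot (height (world z) of each of foot_near_1, foot_near_2 above 0.01 m and contact force between rubber_pad and shaker above 8 N and value of joint jack_handle above 0.46 rad and contact force between any of the fingers, the arm and pump_grip above 2 N and contact force between each of the arm, the fingers and shaker below 1 N and horizontal distance between saddle and lift_point below 0.02 m and linear speed of shaker below 0.02 m/s and horizontal distance between pad_center and saddle below 0.008 m and z of pad_center in the frame of saddle between 0.005 and 0.012 m and height (world z) of jack below 0.004 m and angle between jack's own z axis and vertical below 0.04 rad); the arm keeps its last pose, push and grip.
It fails at once if the shaker is shoved or dragged (its middle moves more than 40 mm) (distance of shaker from where it was at the start of the episode above 0.04 m).
It fails at once if the robot pushes on the shaker with more than 15 N (contact force between any of the arm, the fingers and shaker above 15 N).
It fails at once if the jack is tipped over (angle between jack's own z axis and vertical above 0.5 rad).
It fails at once if another part is taken out of the parts box (distance of any of collar, big_nut, spare_foot from where it was at the start of the episode above 0.06 m).
It fails at once if a bystander on the bench is knocked over or moved more than 40 mm (distance of any of wrench, reagent_bottle, beaker from where it was at the start of the episode above 0.04 m or angle between any of reagent_bottle, beaker's own z axis and vertical above 0.4 rad).
It also fails if it takes over 72 s, if anything falls off the work surface, if the arm or the gripper's body presses on something with over 40 N, if the wrist force passes 120 N, or if a joint passes its speed limit or range.

## Working session

There is one attempt and no reset: what is moved stays moved. The work goes in short steps, Python scripts to look and compute and a shell command to move; the robot and the scene stay as the last step left them, time stands still between calls to the robot, and variables do not carry over. Pictures are saved under pics/ and viewed, at most 12 in all, crops included, and the job is handed in when it is done.

```bash
mkdir -p pics; ls; python3 - <<'E'
from workcell import env
import cv2
o=env.get_obs()
print(o)
for n in("side","top"):
    cv2.imwrite(f"pics/{n}0.png",env.grab_frame(n)); p=env.camera_params(n); print(n,p)
E
```

```text
pics
{'t': 0.0, 'q': array([-1.3314839 ,  0.41799123, -0.01030705,  1.61417083,  0.00471712,
        1.11071716, -0.05295831]), 'dq': array([-0.00036563,  0.00020652,  0.00061524,  0.00263191, -0.00083244,
       -0.00035162, -0.00019101]), 'joint_efforts': array([-5.22104383e-04, -8.64456940e+01,  6.78650793e-01, -4.34912038e+01,
        1.90462387e-02,  7.50716863e-03,  9.60789976e-06]), 'position': array([173.12711835, 600.18611703, 238.65089486]), 'ee_rot': array([-3.51179840e-05,  1.39914996e-01,  9.90163317e-01, -6.30595205e-04]), 'contact_force': array([ 0.7478737 , -0.14159718,  0.1973645 ]), 'ft_torque': array([ 0.00101685, -0.00957232,  0.006054  ]), 'grip_force': 0.0, 'grip_width': 1.001716391916388}
side {'camera_matrix': array([[409.40521634,   0.        , 317.60630053],
       [  0.        , 409.40521634, 199.09025753],
       [  0.        ,   0.        ,   1.        ]]), 'R': array([[-0.99839524, -0.05626443, -0.00642361],
       [-0.03276855,  0.66649887, -0.74478552],
       [ 0.04618626, -0.74337983, -0.667273  ]]), 't': array([ 563.83399306,  108.42087558, 1348.15695313])}
top {'camera_matrix': array([[436.47344798,   0.        , 331.95152271],
       [  0.        , 436.47344798, 188.1372236 ],
       [  0.        ,   0.        ,   1.        ]]), 'R': array([[-0.07810938, -0.99693278, -0.00489377],
       [-0.97483435,  0.07740422, -0.20906117],
       [ 0.20879873, -0.01155902, -0.97789032]]), 't': array([  22.81994206,  589.20986415, 1317.448266  ])}
```

View pics/side0.png

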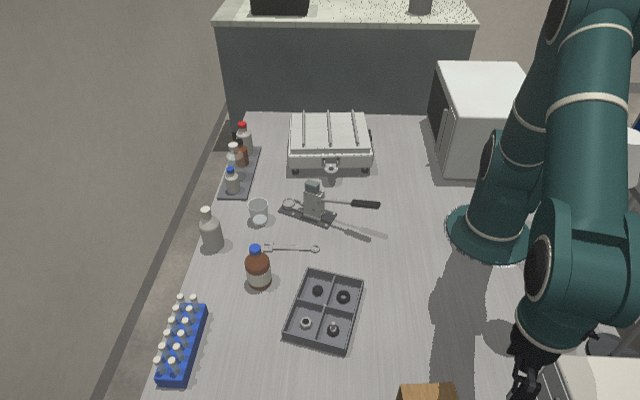

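View pics/top0.png

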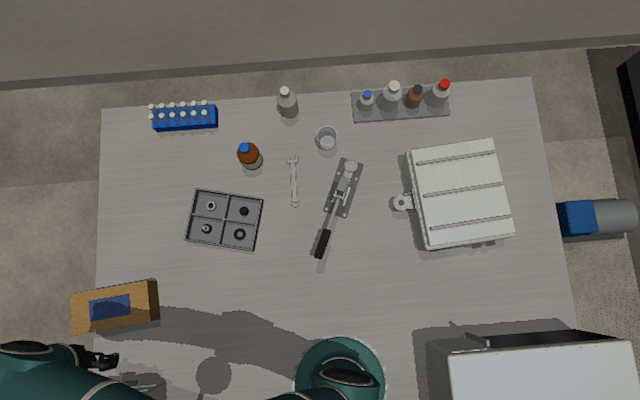

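The side picture shows the shaker at (330,145), the jack at (315,210) and the parts box at (323,312). In the top picture the box is at (226,220), the saddle cup at (351,165), the jack head near (342,185), the grip at (322,243) and the lug stud at (402,202). I'll enlarge both.

```bash
python3 - <<'E'
import cv2,numpy as np
t=cv2.imread("pics/top0.png")
c=cv2.resize(t[140:265,180:420],None,fx=3.33,fy=3.33,interpolation=cv2.INTER_CUBIC);cv2.imwrite("pics/c1.png",c)
s=cv2.imread("pics/side0.png")
c=cv2.resize(s[100:250,270:390],None,fx=4,fy=4,interpolation=cv2.INTER_CUBIC);
d=cv2.resize(s[260:360,275:372],None,fx=3,fy=3,interpolation=cv2.INTER_CUBIC)
o=np.zeros((600,800,3),np.uint8);o[:,:480]=c;o[:300,490:490+d.shape[1]]=d
cv2.imwrite("pics/c2.png",o)
E
```

```text
(no output)
```

View pics/c1.png

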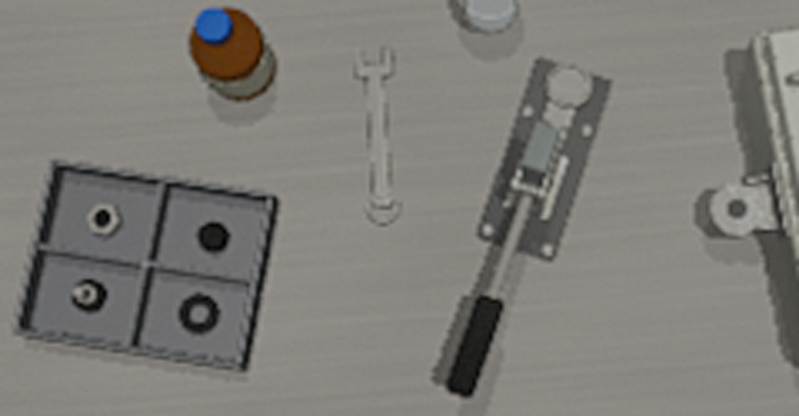

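View pics/c2.png

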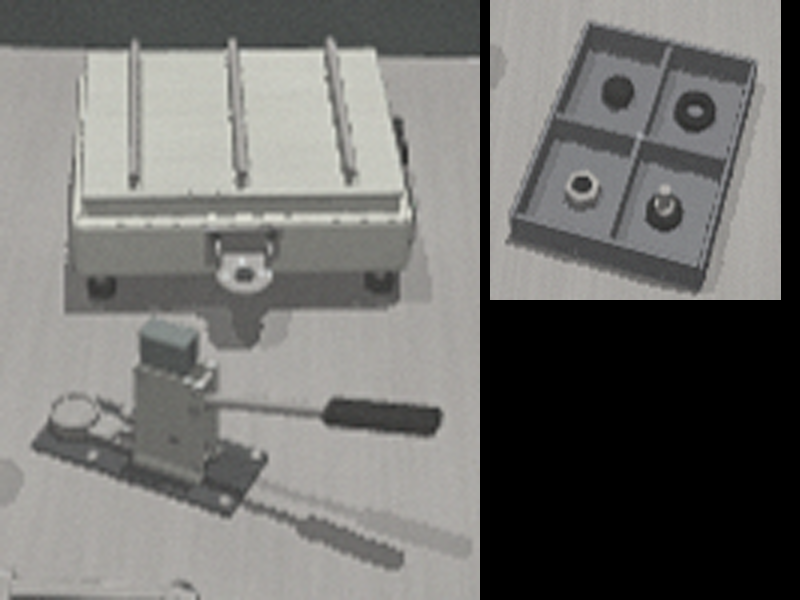

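The crops show, in the c1 picture, the pad as a solid black disc at (213,237), the cup at (569,86), the head at (541,148), the grip at (475,345) and the lug stud at (737,208). The collar is at (199,313), the nut at (103,218) and the foot at (88,295). Next I'll measure these with masks and rays.

```bash
cat > h.py <<'E'
import cv2,numpy as np
from workcell import env
def proj(n,X):
    p=env.camera_params(n);c=p["R"]@np.array(X,float)+p["t"];u=p["camera_matrix"]@c;return u[:2]/u[2]
def ray(n,px):
    p=env.camera_params(n);d=p["R"].T@np.linalg.inv(p["camera_matrix"])@np.array([*px,1.]);return -p["R"].T@p["t"],d
def onz(n,px,z):
    o,d=ray(n,px);return o+d*(z-o[2])/d[2]
def tri(a,b):
    (o1,d1),(o2,d2)=ray("top",a),ray("side",b)
    s=np.linalg.lstsq(np.c_[d1,-d2],o2-o1,rcond=None)[0];A,B=o1+d1*s[0],o2+d2*s[1];return (A+B)/2,np.linalg.norm(A-B)
def blob(mask,box):
    x0,y0,x1,y1=box;m=np.uint8(mask[y0:y1,x0:x1])
    n,l,s,c=cv2.connectedComponentsWithStats(m);i=1+np.argmax(s[1:,4])
    pts=np.argwhere(l==i)[:,::-1]+[x0,y0];return c[i]+[x0,y0],s[i,4],pts.astype(np.float32)
E
python3 - <<'E'
from h import *
np.set_printoptions(precision=1,suppress=True)
t=cv2.imread("pics/top0.png");s=cv2.imread("pics/side0.png");g=t.max(2);gs=s.max(2)
pt,a,_=blob(g<50,(236,203,252,220));print("pad top",pt,a,onz("top",pt,20))
ps,a,_=blob(gs<62,(307,282,327,300));print("pad side",ps,a,onz("side",ps,16),tri(pt,ps))
c,a,pts=blob(g<50,(305,225,335,262));v=cv2.fitLine(pts,2,0,.01,.01).ravel();print("grip",c,a,onz("top",c,125),v)
d=onz("top",c+20*v[:2],118)-onz("top",c-20*v[:2],134) ;print("grip yaw deg (z approx)",np.degrees(np.arctan2(d[1],d[0])))
# plate corners (c1 crop), z=6
P=[onz("top",(180+x/3.33,140+y/3.33),6)[:2] for x,y in[(537,58),(612,78),(555,260),(478,235)]]
P=np.array(P);print("plate",P,"L",np.linalg.norm(P[0]-P[3]),np.linalg.norm(P[1]-P[2]))
f=(P[0]+P[1])/2-(P[2]+P[3])/2;yaw=np.arctan2(f[1],f[0]);u=f/np.hypot(*f);ctr=P.mean(0)-u*21.5
print("yaw",np.degrees(yaw),"origin",ctr,"saddle",ctr+95*u)
ct=(180+569/3.33,140+86/3.33);cs=(270+75/4,100+413/4);print("cup",onz("top",ct,24),onz("side",cs,24),tri(ct,cs))
print("headtop px",proj("top",[*ctr,146]),proj("side",[*ctr,146]))
lt=(180+737/3.33,140+208/3.33);ls=(270+245/4,100+272/4);print("stud",tri(lt,ls),onz("top",lt,68))
# shaker platform via bright mask
c,a,pts=blob(g>200,(395,130,525,255));r=cv2.minAreaRect(pts);print("shk",a,r);b=cv2.boxPoints(r);print(b,np.array([onz("top",q,125)[:2] for q in b]))
E
```

```text
pad top [243.6 210.7] 60 [546.4 266.   20. ]
pad side [317.2 292.4] 33 [550.  277.8  16. ] (array([550. , 269.2,   3.6]), np.float64(1.281520270269354))
grip [322.  243.6] 242 [412.2  19.4 125. ] [  0.3  -0.9 322.  243.6]
grip yaw deg (z approx) -23.62417682301455
plate [[ 703.4  -63.5]
 [ 676.8 -136.6]
 [ 498.4  -64.1]
 [ 528.9    8.9]] L 188.98058542213047 192.55521198993318
yaw -22.312560805334968 origin [582.  -55.6] saddle [669.9 -91.7]
cup [667.2 -91.9  24. ] [669.7 -81.2  24. ] (array([670.8, -92.6,  13.3]), np.float64(1.4563963335221002))
headtop px [342.8 183.8] [312.9 181.6]
stud (array([ 526.7, -236.8,   63.8]), np.float64(1.5236098669696494)) [ 525.2 -235.9   68. ]Traceback (most recent call last):
  File "<stdin>", line 17, in <module>
  File "h.py", line 14, in blob
    n,l,s,c=cv2.connectedComponentsWithStats(m);i=1+np.argmax(s[1:,4])
                                                    ~~~~~~~~~^^^^^^^^^
    return _wrapfunc(a, 'argmax', axis=axis, out=out, **kwds)
    return bound(*args, **kwds)
ValueError: attempt to get argmax of an empty sequence
```

```bash
python3 - <<'E'
from h import *
np.set_printoptions(precision=1,suppress=True)
t=cv2.imread("pics/top0.png");g=t.max(2)
print("vals",g[170,430:500:8],g[150,300])
for th in(175,190):
  m=cv2.morphologyEx(np.uint8(t.min(2)>th),cv2.MORPH_CLOSE,np.ones((7,7)))
  try:
    c,a,pts=blob(m,(395,130,530,260));r=cv2.minAreaRect(pts);b=cv2.boxPoints(r)
    W=np.array([onz("top",q,120)[:2] for q in b]);print(th,a,r,W)
    for i in range(4):
        e=W[(i+1)%4]-W[i];print(np.linalg.norm(e),np.degrees(np.arctan2(e[1],e[0])))
  except Exception as e:print(th,e)
B=np.array([onz("top",(180+(x+.5)/3.33-.5,140+(y+.5)/3.33-.5),40)[:2] for x,y in[(55,160),(278,197),(247,370),(18,333)]])
print("box",B,B.mean(0))
for i in range(4):
    e=B[(i+1)%4]-B[i];print(np.linalg.norm(e),np.degrees(np.arctan2(e[1],e[0])))
lt=(180+737.5/3.33-.5,140+208.5/3.33-.5);print("stud",onz("top",lt,68))
ct=(180+569.5/3.33-.5,140+86.5/3.33-.5);print("cup",onz("top",ct,24))
# cup by ring mask
m=np.uint8(t.min(2)>120);c,a,p=blob(m,(342,157,361,175));print("cupmask",c,a,onz("top",c,24),cv2.minEnclosingCircle(p))
# head top by colour (bluish-green grey)
b_,g_,r_=[t[...,i].astype(int) for i in range(3)];m=(g_-r_>6)&(g_>70);c,a,p=blob(m,(330,165,355,205));print("head",c,a,onz("top",c,146))
E
```

```text
vals [174 175 173 173 171 173 174 173 173] 139
175 65 ((431.2941589355469, 232.6764678955078), (22.79834747314453, 6.063390731811523), 75.96376037597656) [[ 451.1 -292.3]
 [ 454.1 -310.3]
 [ 387.8 -318.2]
 [ 384.8 -300.5]]
18.215353394340333 -80.53868374860983
66.83546140893561 -173.14361983029244
18.020529895980985 99.32659672016797
66.78455490645135 7.021741137607932
190 attempt to get argmax of an empty sequence
box [[630.  411.8]
 [576.6 198.4]
 [414.  234.8]
 [465.6 448.8]] [521.5 323.5]
220.0186374529635 -104.0522743415484
166.58647990328421 167.3640980272867
220.14320521199645 76.45527362676461
168.53318578467503 -12.691689577527242
stud [ 526.4 -235.    68. ]
cup [668.5 -90.8  24. ]
cupmask [351.1 164.4] 192 [671.9 -93.   24. ] ((351.5, 165.5), 12.020915031433105)
head [345.  184.5] 2 [579.3 -62.1 146. ]
```

```bash
python3 -m crank '[[-0.0376,-0.0181,0,0,0.5],[-0.0376,-0.0181,0,0,0.5],[-0.0376,-0.0181,0,0,0.5],[-0.0376,-0.0181,0,0,0.5],[-0.0376,-0.0181,0,0,0.5],[-0.0376,-0.0181,0,0,0.5],[-0.0376,-0.0181,0,0,0.5],[-0.0376,-0.0181,0,0,0.5],[-0.0376,-0.0181,0,0,0.5],[-0.0376,-0.0181,0,0,0.5],[-0.0376,-0.0181,0,0,0.5],[-0.0376,-0.0181,0,0,0.5]]'
python3 - <<'E'
from h import *
np.set_printoptions(precision=1,suppress=True)
t=cv2.imread("pics/top0.png")
m=cv2.morphologyEx(np.uint8(t.max(2)>158),cv2.MORPH_CLOSE,np.ones((7,7)))
c,a,pts=blob(m,(395,130,530,260));r=cv2.minAreaRect(pts);b=cv2.boxPoints(r)
W=np.array([onz("top",q,115)[:2] for q in b]);print(a,r,W)
for i in range(4):
    e=W[(i+1)%4]-W[i];print(np.linalg.norm(e),np.degrees(np.arctan2(e[1],e[0])))
E
```

```text
t: 1.3
position: [547.5, 265.4, 239.1]
ee_rot: [-0.0, 0.14, 0.99, -0.0]
contact_force: [0.4, -0.3, -0.1]
grip_width: 0.5
grip_force: 0.0
9003 ((450.3800048828125, 194.3400115966797), (100.98084259033203, 112.78728485107422), 79.69515228271484) [[ 669.8 -197.1]
 [ 707.3 -548. ]
 [ 396.6 -552.9]
 [ 363.4 -218.4]]
352.9849494598426 -83.90064069730167
310.7735545281256 -179.1119508598624
336.06225890635375 95.65961805532882
307.1174990011908 3.9917443652360376
```

```bash
python3 -m crank '[[0.001,0,0.045,0,0.5],[0,0,0.045,0,0.5],[0,0,0.045,0,0.5],[0,0,0.045,0,0.5],[0,0,0.022,0,0.5],[0,0,0.01,0,0.5],[0,0,0.01,0,0.5],[0,0,0,0,0.5]]'
python3 - <<'E'
from h import *
cv2.imwrite("pics/g1.png",cv2.resize(np.hstack([env.grab_frame("top")[170:270,190:300],env.grab_frame("side")[250:350,270:380]]),None,fx=3.5,fy=3.5,interpolation=cv2.INTER_CUBIC))
print(env.get_obs()["position"],env.get_obs()["contact_force"])
E
```

```text
t: 2.1
position: [545.5, 267.0, 17.0]
ee_rot: [-0.0, 0.14, 0.99, -0.0]
contact_force: [-0.2, 0.0, 1.2]
grip_width: 0.5
grip_force: 0.0
[546.10440584 267.3224159   18.31887636] [-0.05183188 -0.63984621 -0.04403896]
```

View pics/g1.png

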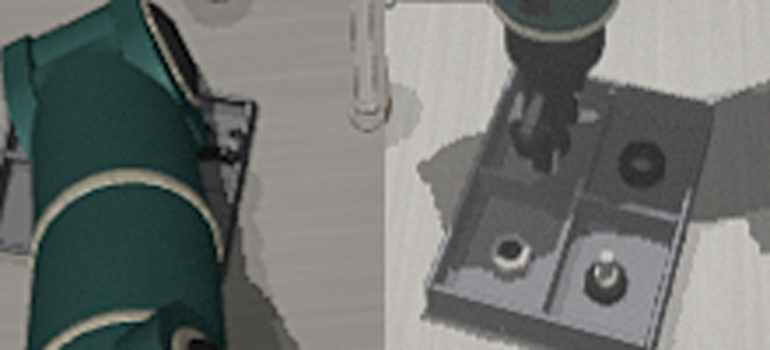

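The side half shows the fingers down in the pad's compartment, near (545,135) in the crop. I'll close on the pad.

```bash
python3 -m crank '[[0,0,0,0,0.3],[0,0,0,0,0.1],[0,0,0,0,0.1],[0,0,0,0,0.1],[0,0,0,0,0.1],[0,0,0,0,0.1]]'
```

```text
t: 2.8
position: [546.2, 267.4, 18.9]
ee_rot: [0.001, 0.14, 0.99, 0.001]
contact_force: [-2.5, -1.6, 10.1]
grip_width: 0.315
grip_force: 58.3
```

```bash
python3 -m crank '[[0,0,0,0,0.45],[0,0,0,0,0.45],[0,0,0,0,0.45]]'; python3 -m crank '[[0,0,0.003,0,0.4],[0,0,0,0,0.4]]';python3 -m crank '[[0,0,0,0,0.1],[0,0,0,0,0.1],[0,0,0,0,0.1],[0,0,0,0,0.1],[0,0,0,0,0.1]]'
```

```text
t: 3.1
position: [545.7, 267.1, 17.6]
ee_rot: [0.0, 0.14, 0.99, 0.0]
contact_force: [-0.5, -0.4, 1.0]
grip_width: 0.447
grip_force: 0.0
t: 3.3
position: [545.4, 266.9, 13.9]
ee_rot: [-0.0, 0.14, 0.99, -0.0]
contact_force: [-0.1, -0.3, -0.4]
grip_width: 0.397
grip_force: 0.0
t: 3.8
position: [545.6, 267.0, 14.3]
ee_rot: [0.0, 0.14, 0.99, -0.0]
contact_force: [-1.5, -0.5, 4.2]
grip_width: 0.317
grip_force: 59.2
```

```bash
python3 -m crank '[[0,0,0,0,0.45],[0,0,0,0,0.45],[0,0,-0.003,0,0.4],[0,0,0,0,0.4],[0,0,0,0,0.1],[0,0,0,0,0.1],[0,0,0,0,0.1],[0,0,0,0,0.1]]'; python3 -m crank '[[0,0,-0.04,0,0.1],[0,0,-0.04,0,0.1],[0,0,-0.04,0,0.1],[0,0,0,0,0.1]]'
```

```text
t: 4.6
position: [545.8, 267.1, 17.9]
ee_rot: [0.0, 0.14, 0.99, 0.0]
contact_force: [-4.5, -2.4, 11.1]
grip_width: 0.317
grip_force: 58.4
t: 5.0
position: [547.8, 268.1, 142.6]
ee_rot: [0.003, 0.14, 0.99, 0.002]
contact_force: [1.1, -0.2, -1.0]
grip_width: 0.318
grip_force: 59.7
```

```bash
python3 - <<'E'
from h import *
np.set_printoptions(precision=1,suppress=True)
t=cv2.imread("pics/top0.png");k=10
def circ(x0,y0,x1,y1,r0,r1,z):
    c=cv2.resize(cv2.cvtColor(t,cv2.COLOR_BGR2GRAY)[y0:y1,x0:x1],None,fx=k,fy=k,interpolation=cv2.INTER_CUBIC)
    h=cv2.HoughCircles(c,cv2.HOUGH_GRADIENT_ALT,1.5,20,param1=60,param2=0.5,minRadius=r0,maxRadius=r1)
    if h is None: print("none");return
    for u,v,r in h.reshape(-1,3)[:4]:
        p=((u+.5)/k-.5+x0,(v+.5)/k-.5+y0);print(p,r/k,onz("top",p,z))
print("cup");circ(335,150,368,182,45,95,24)
print("stud/lug");circ(388,188,415,216,20,100,66)
# bright ring centroid in cup window, upper/lower bounds
g=t.max(2);print(g[154:178,340:364])
E
python3 - <<'E'
from h import *
t=cv2.imread("pics/top0.png")
c=cv2.resize(np.hstack([t[150:200,325:370],t[180:230,385:430]]),None,fx=8,fy=8,interpolation=cv2.INTER_CUBIC)
cv2.imwrite("pics/c3.png",c)
E
```

```text
cup
none
stud/lug
(np.float32(400.6), np.float32(202.25)) 7.681514 [ 526.4 -234.1   66. ]
[[138 137 138 138 138 137 137 138 137 137 136 139 138 138 139 139 138 137
  137 139 138 138 139 137]
 [139 140 140 139 140 138 138 139 139 138 137 138 137 138 138 138 140 141
  140 140 138 140 138 140]
 [142 139 134 139 143 141 140 140 141 140 140 140 138 141 139 139 139 139
  140 141 139 138 140 141]
 [135 119 107 120 131 133 141 142 141 139 140 139 140 140 141 139 138 138
  137 140 138 138 139 140]
 [112  76  86  88  92 103 122 131 134 139 142 143 139 141 139 140 138 139
  140 140 141 139 139 140]
 [113  85  87  87  86  84  90 115 128 131 136 126 125 138 142 138 141 140
  140 139 140 139 139 140]
 [ 92  86  88  87  85  94 106 131 133 134 131 117 121 132 136 138 140 140
  139 139 138 138 137 137]
 [ 75  87  90  88  89 109 121 125 142 151 151 154 154 137 121 132 135 130
  134 138 137 136 136 135]
 [ 84  90  89  82 108 121 130 146 149 148 147 147 149 152 133 126 131 114
  116 125 129 139 141 140]
 [ 88  87  90  75 122 141 144 148 147 146 146 147 148 147 151 133 136 116
   78  76  96 122 128 130]

[... 714 characters left out ...]
90  89  82 134 157 132 122 129 121 112 112 130 130  92  69  80  87
   88  88  88 108 134 143]
 [ 92  89  85  82 130 154 154 144 118 108 117 125 105  69  73  82  86  90
   88  88  85 110 134 139]
 [101  87  85 104 139 152 151 149 150 153 155 164 130  79  85  88  89  89
   89  89  90 127 140 137]
 [ 90  86  83 133 154 152 147 147 148 150 155 153 115  82  92  88  91  91
   90  88 109 136 141 140]
 [ 87  87  83 126 148 149 150 149 149 150 157 133  89  87  89  89  89  89
   87  85 111 135 139 139]
 [ 91 102  98 107 120 141 151 148 150 154 161 127  81  90  89  86  87  87
   88  92 126 143 139 139]
 [ 97 124 121 114 106 123 144 151 145 145 149 118  83  89  90 110 116  97
   87 107 136 139 139 139]]
```

View pics/c3.png

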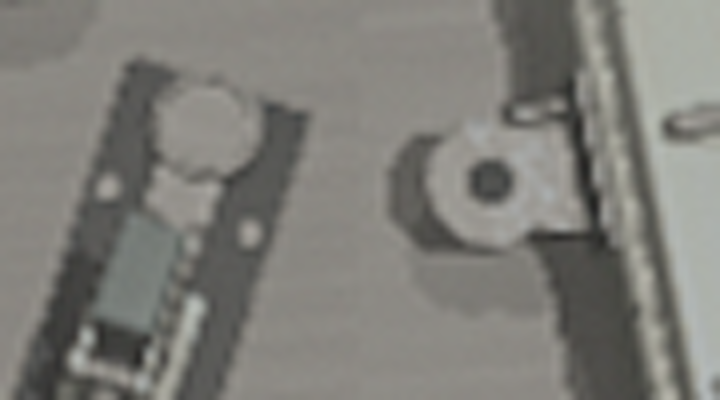

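The cup is a clean circle centred at (207,129) in the crop, i.e. top pixel (350.4,165.6). The dark stud is at (492,181), i.e. top pixel (401.1,202.2). The case edge runs down and to the right.

```bash
python3 - <<'E'
from h import *
np.set_printoptions(precision=1,suppress=True)
t=cv2.imread("pics/top0.png");g=t.max(2).astype(float)
for z in(23,25):print("cup",onz("top",(350.4,165.6),z))
for z in(64,70):print("stud",onz("top",(401.1,202.2),z))
# case edge: first rise over 158 going right
E=[]
for v in range(160,244):
    if 190<v<215: continue
    r=g[v,402:445];i=np.argmax(r>158)
    if r[i]>158:E.append((402+i,v))
E=np.array(E,np.float32);L=cv2.fitLine(E,cv2.DIST_HUBER,0,.01,.01).ravel()
a=onz("top",L[2:]-40*L[:2],100);b=onz("top",L[2:]+40*L[:2],100);d=b-a;print(E[::12],a,b,"edge deg",np.degrees(np.arctan2(d[1],d[0])))
print("jack angle for lug normal", np.degrees(np.arctan2(d[1],d[0]))%180-90)
E
python3 - <<'E'
from workcell import env;o=env.get_obs();print(o["position"],o["q"])
E
```

```text
cup [668.3 -90.5  23. ]
cup [667.8 -90.3  25. ]
stud [ 526.8 -236.    64. ]
stud [ 525.8 -235.    70. ]
[[409. 160.]
 [411. 172.]
 [418. 184.]
 [426. 220.]
 [423. 232.]] [ 636.7 -272.9  100. ] [ 391.5 -288.7  100. ] edge deg -176.31056968306993
jack angle for lug normal -86.31056968306993
[547.84046868 268.09738566 142.57956836] [-0.64370292  0.49614569  0.18176307  1.74800255 -0.110477    0.89966322
  0.87457637]
```

```bash
python3 -m crank '[[-0.0195,-0.0283,-0.003,0,0.1],[-0.0195,-0.0283,-0.003,0,0.1],[-0.0195,-0.0283,0,0,0.1],[-0.0195,-0.0283,0,0,0.1],[-0.0195,-0.0283,0,0,0.1],[-0.0195,-0.0283,0,0,0.1],[-0.0195,-0.0283,0,0,0.1],[-0.0195,-0.0283,0,0,0.1],[-0.0195,-0.0283,0,0,0.1],[-0.0195,-0.0283,0,0,0.1],[-0.0195,-0.0283,0,0,0.1],[0,0,0,0,0.1]]'; python3 -m crank '[[0,0,0,0,0.1],[0,0,0,0,0.1]]'
```

```text
t: 6.2
position: [665.5, -97.4, 142.8]
ee_rot: [0.0, 0.143, 0.99, -0.001]
contact_force: [-0.2, 0.0, -0.2]
grip_width: 0.319
grip_force: 59.7
t: 6.4
position: [665.2, -90.4, 142.9]
ee_rot: [-0.0, 0.139, 0.99, 0.0]
contact_force: [-0.2, -0.4, -0.4]
grip_width: 0.315
grip_force: 59.7
```

```bash
python3 -m crank '[[-0.0025,0.001,0.04,0,0.1],[0,0,0.04,0,0.1],[0,0,0.013,0,0.1],[0,0,0,0,0.1],[0,0,0,0,0.1]]'
python3 - <<'E'
from h import *
np.set_printoptions(precision=1,suppress=True)
s=env.grab_frame("side");t=env.grab_frame("top");print(env.get_obs()["position"])
cv2.imwrite("pics/p1.png",cv2.resize(np.hstack([t[135:210,315:390],s[160:235,260:335]]),None,fx=5.3,fy=5.3,interpolation=cv2.INTER_CUBIC))
print(proj("side",[668.3,-90.5,24]),proj("top",[668.3,-90.5,24]))
E
```

```text
t: 6.9
position: [668.9, -91.0, 51.9]
ee_rot: [0.001, 0.14, 0.99, -0.0]
contact_force: [-0.1, 0.7, 0.4]
grip_width: 0.315
grip_force: 59.7
[669.2 -91.2  52.5]
[289.4 201.5] [350.4 165.5]
```

View pics/p1.png

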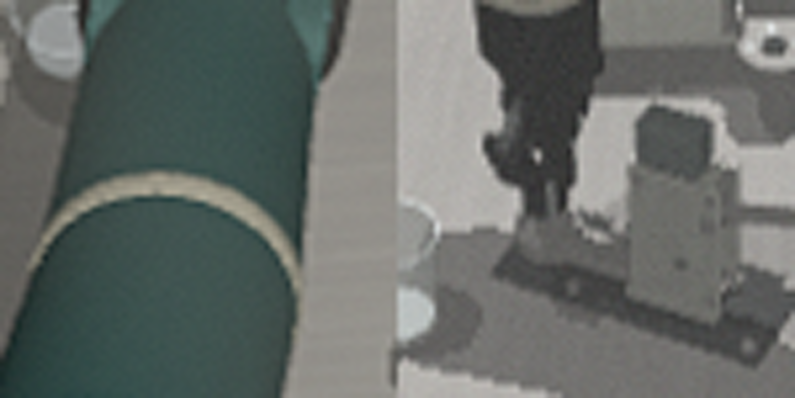

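The side half shows the gripper tips at crop (542,215), directly over the cup at (548,235). I'll lower gently.

```bash
python3 -m crank '[[0.001,0.001,0.006,0,0.1],[0,0,0.006,0,0.1],[0,0,0.003,0,0.1],[0,0,0,0,0.1]]';python3 -m crank '[[0,0,0.002,0,0.1],[0,0,0,0,0.1],[0,0,0,0,0.1]]'
```

```text
t: 7.4
position: [667.1, -90.0, 34.7]
ee_rot: [-0.0, 0.14, 0.99, -0.0]
contact_force: [0.0, -0.2, 0.2]
grip_width: 0.312
grip_force: 59.7
t: 7.7
position: [667.4, -90.1, 33.4]
ee_rot: [0.0, 0.14, 0.99, -0.0]
contact_force: [0.7, 0.3, -1.0]
grip_width: 0.314
grip_force: 59.7
```

```bash
python3 -m crank '[[0,0,0.002,0,0.1],[0,0,0,0,0.1]]';python3 -m crank '[[0,0,0,0,0.45],[0,0,0,0,0.45],[0,0,0,0,0.45]]'; python3 -m crank '[[0,0,-0.01,0,0.45],[0,0,-0.04,0,0.45],[0,0,-0.05,0,0.45],[0,0,-0.05,0,0.45],[0.05,0,-0.02,0,0.45],[0.05,0.01,0,0,0.45],[0.05,0.02,0,0,0.45],[0.05,0.02,0,0,0.45],[0,0.05,0,0,0.45],[0,0.05,0,0,0.45]]'
python3 - <<'E'
from h import *
s=env.grab_frame("side");t=env.grab_frame("top");print(env.get_obs()["position"])
cv2.imwrite("pics/p2t.png",t);cv2.imwrite("pics/p2s.png",s)
cv2.imwrite("pics/p2.png",cv2.resize(np.hstack([t[135:210,315:390],s[160:235,260:335]]),None,fx=5.3,fy=5.3,interpolation=cv2.INTER_CUBIC))
E
```

```text
t: 7.9
position: [668.2, -90.2, 32.8]
ee_rot: [0.001, 0.14, 0.99, 0.0]
contact_force: [-4.7, 0.2, 16.4]
grip_width: 0.314
grip_force: 61.4
t: 8.2
position: [667.3, -90.0, 31.2]
ee_rot: [-0.0, 0.14, 0.99, -0.0]
contact_force: [0.5, -0.4, 0.9]
grip_width: 0.449
grip_force: 0.0
t: 9.2
position: [526.5, 104.6, 201.4]
ee_rot: [0.001, 0.141, 0.99, 0.0]
contact_force: [1.0, 0.0, 0.1]
grip_width: 0.454
grip_force: 0.0
[527.6804112  110.03063937 200.67943876]
```

View pics/p2.png

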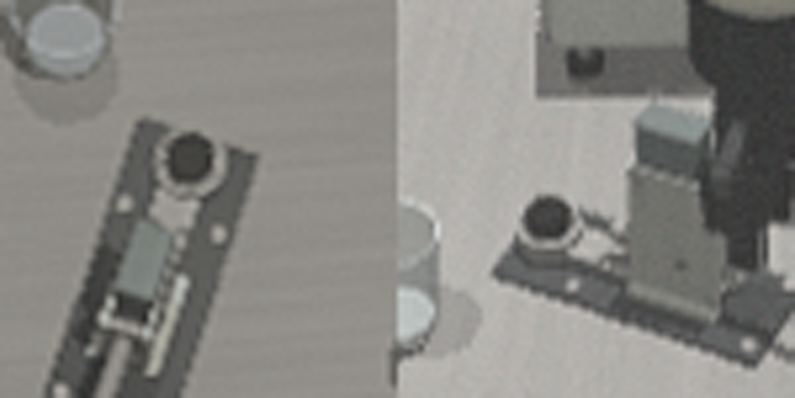

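Both halves show the pad flat and concentric in the cup: (189,158) in the top half, (549,218) in the side half. Next is the head.

```bash
python3 -m crank '[[-0.0205,-0.0288,0,0,0.75],[-0.0205,-0.0288,0,0,0.75],[-0.0205,-0.0288,0,0,0.75],[-0.0205,-0.0288,0,0,0.75],[-0.0205,-0.0288,0,0,0.75],[0,0,0,0.117,0.75],[0,0,0,0,0.75],[0,0,0,0,0.75]]'
python3 - <<'E'
from h import *
for z in (146,):print(onz("top",(342.1,183.6),z))
E
```

```text
t: 10.1
position: [585.7, -62.7, 200.2]
ee_rot: [0.0, 0.196, 0.981, 0.0]
contact_force: [0.3, -0.1, -0.1]
grip_width: 0.752
grip_force: 0.0
[582.6737053  -53.72731121 146.        ]
```

```bash
python3 -m crank '[[0.0015,0.0056,0.02,0,0.75],[0,0,0.02,0,0.75],[0,0,0.02,0,0.75],[0,0,0.012,0,0.75],[0,0,0,0,0.75]]'; python3 -m crank '[[0,0,0,0,0.5],[0,0,0,0,0.4],[0,0,0,0,0.1],[0,0,0,0,0.1],[0,0,0,0,0.1],[0,0,0,0,0.1],[0,0,0,0,0.1]]'
```

```text
t: 10.6
position: [585.8, -56.9, 126.8]
ee_rot: [-0.001, 0.196, 0.981, -0.0]
contact_force: [-0.4, -0.2, 0.6]
grip_width: 0.749
grip_force: 0.0
t: 11.3
position: [587.3, -57.1, 128.9]
ee_rot: [0.001, 0.197, 0.98, 0.0]
contact_force: [0.3, 4.0, 7.2]
grip_width: 0.292
grip_force: 60.0
```

```bash
python3 -m crank '[[0,0,-0.01,0,0.1],[0,0,-0.01,0,0.1],[0,0,-0.01,0,0.1],[0,0,0,0,0.1],[0.018,-0.0017,0,0,0.1],[0.018,-0.0017,0,0,0.1],[0.018,-0.0017,0,0,0.1],[0.018,-0.0017,0,0,0.1],[0.018,-0.0017,0,0,0.1],[0,0,0,0,0.1]]'; python3 -m crank '[[0,0,0,0.05,0.1],[0,0,0,0.09,0.1],[0,0,0,0.1,0.1],[0,0,0,0.1,0.1],[0,0,0,0.1,0.1],[0,0,0,0.1,0.1],[0,0,0,0.1,0.1],[0,0,0,0.1,0.1],[0,0,0,0.1,0.1],[0,0,0,0.1,0.1],[0,0,0,0.07,0.1],[0,0,0,0.046,0.1]]'; python3 -m crank '[[0,0,0,0,0.1],[0,0,0,0,0.1],[0,0,0,0,0.1]]'
python3 - <<'E'
from h import *
s=env.grab_frame("side");t=env.grab_frame("top")
cv2.imwrite("pics/p3t.png",t);cv2.imwrite("pics/p3s.png",s)
cv2.imwrite("pics/p3.png",cv2.resize(np.hstack([t[130:280,280:430],s[120:270,250:400]]),None,fx=2.66,fy=2.66,interpolation=cv2.INTER_CUBIC))
E
```

```text
t: 12.3
position: [498.2, -29.9, 157.7]
ee_rot: [-0.001, 0.197, 0.98, 0.0]
contact_force: [0.7, 0.5, -9.6]
grip_width: 0.295
grip_force: 60.5
t: 13.5
position: [500.5, -30.7, 157.9]
ee_rot: [0.0, 0.666, 0.746, -0.0]
contact_force: [0.3, 0.1, -9.3]
grip_width: 0.293
grip_force: 60.5
t: 13.8
position: [500.4, -30.7, 157.9]
ee_rot: [0.0, 0.664, 0.748, 0.0]
contact_force: [0.7, 0.7, -9.7]
grip_width: 0.29
grip_force: 60.4
```

View pics/p3.png

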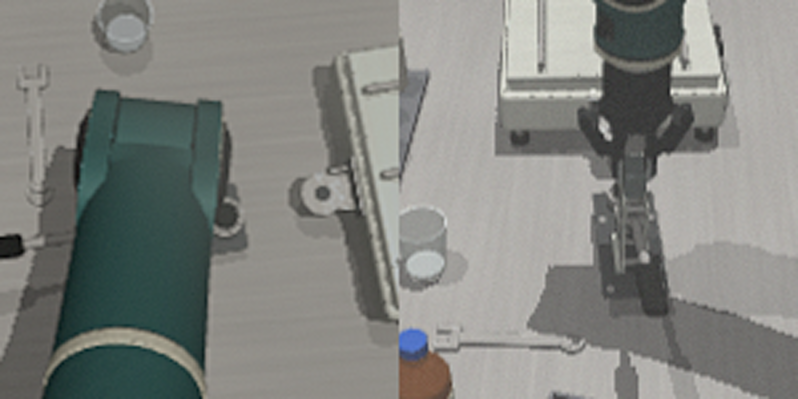

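The top half shows the pad in its cup at crop (228,216) beside the arm, with the lug stud at (322,193). The side half shows the jack upright and facing the shaker.

```bash
python3 - <<'E'
from h import *
np.set_printoptions(precision=1,suppress=True)
t=cv2.imread("pics/p3t.png");g=t.max(2)
print(g[205:218,360:372])
c,a,_=blob(g<70,(361,204,372,218));print("pad",c,a,onz("top",c,65))
c2,a2,_=blob(g<85,(394,196,408,208));print("stud",c2,a2,onz("top",c2,67),onz("top",(401.1,202.2),67))
E
```

```text
[[115  88  55  60 126 153 140 131 120 102 128 147]
 [115  88  57  66  82  86  94 128 144 127 134 146]
 [112  85  59  59  63  57  64  76 104 130 142 143]
 [100  68  62  64  66  66  64  54  76 122 148 150]
 [ 95  66  62  68  66  66  64  64  78 110 152 157]
 [ 93  63  63  66  64  66  66  64  56  96 145 148]
 [ 87  61  63  63  65  66  67  64  59  88 138 147]
 [ 80  56  63  67  65  66  65  62  55 125 153 141]
 [ 75  54  58  64  65  64  64  57  73 120 150 130]
 [101  80  50  53  59  57  54  60 105 128 125 103]
 [123 125  91  83  77  65  87 104 134 159 127  93]
 [112 144 135 123 113 100 120 147 157 131  93  90]
 [110 132 132 145 148 140 121 138 134  91  86  87]]
pad [364.1 210.1] 63 [ 510.7 -118.1   65. ]
stud [400.7 202.2] 15 [ 526.3 -234.4   67. ] [ 526.3 -235.5   67. ]
```

```bash
python3 -m crank '[[0,0,0.012,0,0.1],[0,0,0.010,0,0.1],[-0.015,0,0,0,0.1],[-0.015,0,0,0,0.1],[-0.015,0,0,0,0.1],[-0.015,0,0,0,0.1],[-0.015,0,0,0,0.1],[-0.015,0.0005,0,0,0.1],[-0.015,0.0008,0,0,0.1],[-0.01,0,0,0,0.1],[-0.004,0,0,0,0.1],[0,0,0,0,0.1]]'; python3 -m crank '[[0,0,0,0,0.1],[0,0,0,0,0.1]]'
```

```text
t: 15.1
position: [515.3, -148.8, 135.5]
ee_rot: [-0.0, 0.665, 0.747, -0.0]
contact_force: [0.0, 1.0, -10.1]
grip_width: 0.292
grip_force: 60.5
t: 15.3
position: [515.5, -147.9, 135.8]
ee_rot: [-0.0, 0.664, 0.748, 0.0]
contact_force: [1.0, 0.7, -8.6]
grip_width: 0.293
grip_force: 60.5
```

```bash
python3 -m crank '[[-0.001,0,0.003,0,0.1],[0,0,0.003,0,0.1],[0,0,0,0,0.1]]'; python3 -m crank '[[0,0,0.002,0,0.1],[0,0,0,0,0.1]]'
```

```text
t: 15.6
position: [515.7, -149.5, 129.6]
ee_rot: [0.0, 0.664, 0.747, -0.0]
contact_force: [0.8, -0.1, -7.9]
grip_width: 0.292
grip_force: 60.6
t: 15.8
position: [516.3, -149.3, 128.6]
ee_rot: [0.0, 0.664, 0.747, 0.001]
contact_force: [-0.9, 4.2, 5.0]
grip_width: 0.289
grip_force: 62.5
```

```bash
python3 - <<'E'
from h import *
np.set_printoptions(precision=1,suppress=True)
s=env.grab_frame("side");t=env.grab_frame("top");print(env.get_obs()["contact_force"])
cv2.imwrite("pics/p4t.png",t);cv2.imwrite("pics/p4s.png",s)
E
```

```text
[-0.2  3.6  5.1]
```

```bash
python3 -m crank '[[0,0,-0.0005,0,0.4],[0,0,0,0,0.75],[0,0,0,0,0.75],[0,0,0,0,0.75],[0,0,-0.02,0,0.75],[0,0,-0.04,0,0.75],[0,0,-0.04,0,0.5],[0.045,0,-0.01,0,0.2],[0.045,0,0,0,0],[0.045,0,0,0,0],[0.045,0,0,0,0],[0.0134,0,0,0,0]]'; python3 -m crank '[[0,0,0,0,0],[0,0,0,0,0],[0,0,0,0,0]]'
python3 - <<'E'
from h import *
np.set_printoptions(precision=1,suppress=True)
s=env.grab_frame("side");t=env.grab_frame("top")
cv2.imwrite("pics/p5t.png",t);cv2.imwrite("pics/p5s.png",s)
cv2.imwrite("pics/p5.png",cv2.resize(np.hstack([t[150:270,290:440],s[120:240,250:400]]),None,fx=2.66,fy=2.66,interpolation=cv2.INTER_CUBIC))
print(proj("top",[493,44.5,134]),proj("side",[493,44.5,134]))
E
```

```text
t: 17.1
position: [492.3, 46.9, 238.4]
ee_rot: [-0.0, 0.663, 0.749, 0.0]
contact_force: [-0.1, -0.4, 0.5]
grip_width: -0.001
grip_force: 0.0
t: 17.4
position: [493.2, 41.0, 238.4]
ee_rot: [0.0, 0.665, 0.747, -0.0]
contact_force: [1.2, 0.5, -0.5]
grip_width: 0.006
grip_force: 0.0
[311.4 216.6] [340.  206.3]
```

View pics/p5.png

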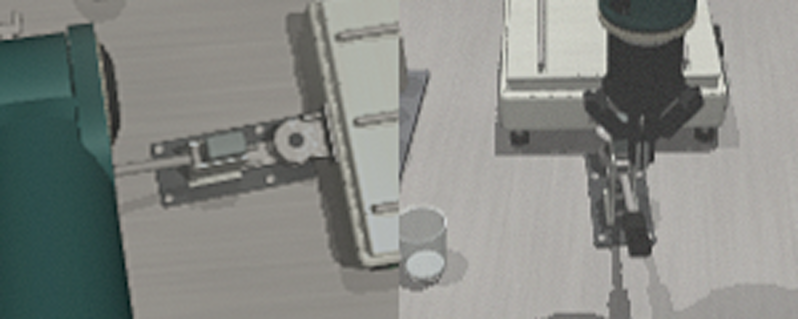

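The jack stands under the lug with the stud at top-crop (297,140), the head at (226,143) and the plate's rear corners at (152,145) and (163,205). The side half has the grip at (637,235), which matches the predicted grip position.

```bash
python3 - <<'E'
from h import *
np.set_printoptions(precision=1,suppress=True)
f=lambda x,y:(290+(x+.5)/2.66-.5,150+(y+.5)/2.66-.5)
print("col",onz("top",f(226,143),146))
r=onz("top",f(157.5,175),6);print("rear",r, "saddle",r[:2]+170*np.array([.118,-.993]))
print("stud",onz("top",f(297,140),67), env.get_obs()["position"])
E
```

```text
col [ 515.5 -144.2  146. ]
rear [506.3 -72.    6. ] saddle [ 526.4 -240.8]
stud [ 525.8 -236.2   67. ] [493.1  41.2 238.4]
```

```bash
python3 -m crank '[[0,0,0.04,0,0],[0,0,0.03,0,0],[0.002,0,0.02,0,0],[0,0,0,0,0]]'; python3 -m crank '[[0.002,0,0.015,0,0],[0.002,0,0.015,0,0],[0.002,0,0.015,0,0],[0.001,0,0.012,0,0],[0,0,0.012,0,0],[-0.001,0,0.008,0,0],[-0.001,0,0.004,0,0],[0,0,0.002,0,0],[0,0,0,0,0]]'
```

```text
t: 17.9
position: [491.6, 43.6, 146.3]
ee_rot: [-0.001, 0.665, 0.747, -0.002]
contact_force: [-0.7, -0.1, -0.4]
grip_width: -0.001
grip_force: 0.0
t: 18.8
position: [492.3, 49.2, 65.5]
ee_rot: [0.0, 0.665, 0.747, -0.0]
contact_force: [1.0, 1.6, 3.0]
grip_width: 0.0
grip_force: 1.5
```

```bash
python3 -m crank '[[0,0,0.002,0,0],[0,0,0.002,0,0],[0,0,0,0,0]]'; python3 -m crank '[[0,0,0.0015,0,0],[0,0,0,0,0]]'
```

```text
t: 19.1
position: [492.4, 49.2, 61.4]
ee_rot: [0.0, 0.665, 0.747, 0.0]
contact_force: [-0.3, -1.1, 6.1]
grip_width: -0.001
grip_force: 2.6
t: 19.3
position: [492.3, 49.7, 60.0]
ee_rot: [0.0, 0.664, 0.747, 0.0]
contact_force: [0.4, 1.1, 7.1]
grip_width: -0.001
grip_force: 3.6
```

```bash
python3 -m crank '[[0,0,0.0015,0,0],[0,0,0,0,0]]'
```

```text
t: 19.5
position: [492.3, 50.0, 58.6]
ee_rot: [-0.0, 0.664, 0.747, 0.0]
contact_force: [-1.3, 3.4, 9.9]
grip_width: 0.003
grip_force: 5.1
```

```bash
python3 -m crank '[[0.001,0,-0.014,0,0],[0.001,0,-0.016,0,0],[0,0,-0.016,0,0],[-0.002,0,-0.016,0,0],[-0.002,0,-0.016,0,0],[-0.003,0,-0.016,0,0],[0,0,0,0,0],[0,0,0,0,0]]'; python3 -m crank '[[0.002,0,0.015,0,0],[0.002,0,0.015,0,0],[0.002,0,0.015,0,0],[0.001,0,0.013,0,0],[0,0,0.012,0,0],[-0.001,0,0.01,0,0],[-0.001,0,0.008,0,0],[0,0,0.003,0,0],[0,0,0,0,0]]';python3 -m crank '[[0,0,0.0015,0,0],[0,0,0.0015,0,0],[0,0,0,0,0]]'
```

```text
t: 20.3
position: [492.7, 44.5, 152.7]
ee_rot: [0.0, 0.665, 0.747, 0.0]
contact_force: [0.8, 0.2, -1.1]
grip_width: -0.004
grip_force: 0.0
t: 21.2
position: [492.2, 48.6, 61.0]
ee_rot: [0.0, 0.665, 0.747, -0.0]
contact_force: [-3.3, -4.2, 16.7]
grip_width: 0.0
grip_force: 7.3
t: 21.5
position: [492.6, 48.4, 59.0]
ee_rot: [0.0, 0.665, 0.747, 0.0]
contact_force: [-8.4, -5.6, 34.9]
grip_width: 0.0
grip_force: 16.9
```

```bash
python3 -m crank '[[0.001,0,-0.014,0,0],[0.001,0,-0.016,0,0],[0,0,-0.016,0,0],[-0.002,0,-0.016,0,0],[-0.002,0,-0.016,0,0],[-0.003,0,-0.015,0,0],[0,0,0,0,0],[0,0,0,0,0]]'; python3 -m crank '[[0.002,0,0.015,0,0],[0.002,0,0.015,0,0],[0.002,0,0.015,0,0],[0.001,0,0.013,0,0],[0,0,0.012,0,0],[-0.001,0,0.01,0,0],[-0.001,0,0.008,0,0],[0,0,0.003,0,0],[0,0,0,0,0]]';python3 -m crank '[[0,0,0.001,0,0],[0,0,0,0,0],[0,0,0,0,0]]'
python3 - <<'E'
from h import *
s=env.grab_frame("side");t=env.grab_frame("top");print(env.get_obs()["contact_force"],env.get_obs()["position"])
cv2.imwrite("pics/p6t.png",t);cv2.imwrite("pics/p6s.png",s)
cv2.imwrite("pics/p6.png",cv2.resize(np.vstack([np.hstack([t[160:240,330:430],s[140:220,300:400]]),np.hstack([s[100:180,280:380],cv2.imread("pics/p5s.png")[100:180,280:380]])]),None,fx=3.7,fy=3.7,interpolation=cv2.INTER_CUBIC))
E
```

```text
t: 22.3
position: [492.4, 44.5, 150.8]
ee_rot: [-0.0, 0.665, 0.747, -0.0]
contact_force: [-0.0, 0.3, 0.5]
grip_width: 0.003
grip_force: 0.0
t: 23.2
position: [492.7, 48.7, 60.1]
ee_rot: [0.0, 0.665, 0.747, -0.0]
contact_force: [-2.3, -4.7, 25.0]
grip_width: 0.0
grip_force: 11.7
t: 23.5
position: [492.7, 48.7, 59.6]
ee_rot: [0.001, 0.665, 0.747, 0.0]
contact_force: [-3.7, -5.3, 29.8]
grip_width: 0.0
grip_force: 13.9
[-4.43597996 -5.1240024  30.41879248] [492.76584169  48.72893128  59.65642315]
```

View pics/p6.png

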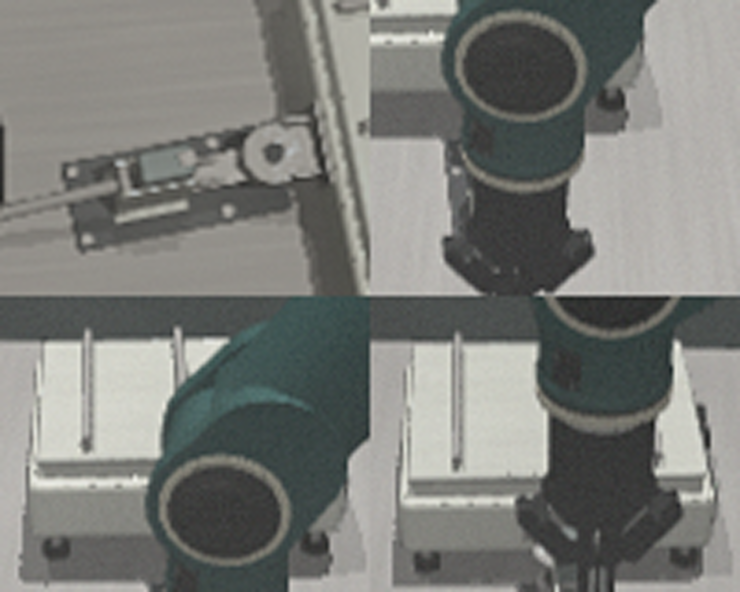

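The lower panels show the near feet raised: the left foot is at row 547 now against 560 before, about 3.5 px or 15 mm. The jack is still aligned under the stud at (273,152). I'll ease the press force a little.

```bash
python3 -m crank '[[0,0,-0.001,0,0],[0,0,0,0,0],[0,0,0,0,0]]'
```

```text
t: 23.9
position: [492.7, 48.8, 60.4]
ee_rot: [0.001, 0.665, 0.747, 0.0]
contact_force: [-1.4, -4.7, 22.1]
grip_width: -0.0
grip_force: 10.2
```

```bash
python3 -m crank '[[0,0,0,0,0],[0,0,0,0,0],[0,0,0,0,0],[0,0,0,0,0],[0,0,0,0,0]]'; python3 -c "
from workcell import env;print(env.finish_job())"
```

```text
t: 24.4
position: [492.7, 48.8, 60.4]
ee_rot: [0.0, 0.665, 0.747, 0.0]
contact_force: [-2.4, -3.7, 21.9]
grip_width: 0.001
grip_force: 10.3
the job is handed in; nothing more can be done
None
```

The job is handed in at 24.4 s, with no verdict returned: the pad is seated in the cup, the jack stands under the lug within about 5 mm by the top camera, and three full strokes raised the near feet about 15 mm (judged from the left foot in the side camera), with the handle held down at about 22 N.

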